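# Fit up a frame foot for tack welding

## Robot

A 6-joint arm with a two-finger parallel gripper is mounted at the origin on the work surface. World frame = base frame: x ahead of the robot, y to its left, z up, the work surface at z = 0. Lengths are in m, angles in rad, forces in N, time in s.
With the tool pointing down it reaches from about 0.275 to 0.875 m from the base axis. Payload 12.5 kg.
Tool frame: the origin (TCP) lies on the centre line of the jaws, within the pads' length; the fingertips stand r.finger_overhang ahead of it and the grasp point (between the pads) lies 3 mm ahead of it (r.finger_overhang is the distance from the TCP to the fingertips, in m); z points along the fingers, y is the direction in which the jaws open and shut (so a half turn about z gives the same grasp; the last joint's range is limited). The gripper opens to 85 mm and grips with 20 to 120 N. Pads are 22 mm wide; open, the fingers measure 114 mm over their backs; the gripper's body (76 mm by 85 mm) begins 54 mm behind the grasp point. The pads swing forward as they close: fully open they stand 13 mm farther back than shut.
Start: joints at [-1.37, 0.351, 1.652, -0, 1.139, -0.085], TCP at [0.155, -0.528, 0.215] pointing down, gripper open.
Joint ranges: [-2.75, 2.75], [-0.79, 2.1], [0.01, 2.65], [-1.57, 4.71], [0.07, 3.14], [-2.87, 2.87]. Speed limits (rad/s): [2.22, 2.22, 2.79, 3.14, 3.14, 3.14].

## Interface

Orientations are given as a unit quaternion [x, y, z, w].
In Python, from cell import r, optics gives the robot as it stands. The module is installed in compiled form; this text tells all that it offers. Calls block until the motion is done:
- r.move_to(position, orientation): joint-space move of the TCP to a pose.
- r.move_linear(position, rot=None, vel=0.15): straight line of the TCP; rot=None keeps the orientation; vel is the mean speed in m/s.
- r.set_joints(angles): joint-space move.
- r.set_gripper(opening, squeeze=None): opening from 0.0 (shut) to 1.0 (fully open); squeeze is the grip in N (None keeps the last); returns when the fingers have stopped.
- r.sleep(seconds).
- r.inverse_kinematics(position, orientation): joint angles nearest the present ones, or None.
- optics.get_image(name): name is "side" or "top" or "wrist"; returns a dict with "pixels" (384x512x3 uint8, red, green, blue), "depth" (384x512 float32, m along the optical axis (not along the pixel's ray), 0 where there is no reading), "fx", "fy", "cx", "cy" (pixels), "D" ([k1, k2, p1, p2, k3] as OpenCV has them; the pictures are not rectified), "camera_from_world" (4x4, takes a point from world to camera coordinates); the wrist camera has in their place "mount" (4x4, takes a point from camera to tool coordinates, whose origin is the TCP and whose axes are the flange's). Camera axes: x right, y down, z forward; pixel columns grow to the right and rows downward; lengths in m; the calibration is good to about 2 mm. A picture is of the moment at which its call begins: read the wrist's pose just before it.
A pose or a line that the arm cannot do raises r.PlanningError and nothing moves.
- r.hand_in(): hands the job in, once; it reports no verdict.
Readings, each from a call of its own:
- r.current_t(): time.
- r.current_q(): joint angles.
- r.current_qvel(): joint speeds.
- r.current_effort(): joint torques, N m.
- r.current_tool_pos(): TCP position.
- r.current_ee_rot(): TCP orientation.
- r.current_contact_force(): force on the tool from outside, world axes, zero at the start.
- r.current_torque(): the same for the moment, N m.
- r.current_opening(): opening from 0.0 (shut) to 1.0 (fully open).
Only numpy, scipy, OpenCV 4.12 (cv2) and the standard library are available. Lean on these libraries where they do the work, as an engineer would, in place of code of your own. Each camera call takes 0.05 s, during which the arm holds its last target. There are 200 camera calls.

## Task

Fit up the frame foot for tacking: take the foot plate with the two bolt holes and seat it flat and fully down between the stops of the locating fixture (set it in, do not drop it), then let go of it. Then take the rectangular tube, carry it over the clamped pipe and hold it upright above the middle of the plate, its broad side along the plate's long side, with a clear root gap of about 4 mm between tube end and plate. Touch neither the clamped pipe nor its clamps, leave the other offcuts and the hammer where they are, and finish with the gripper still holding the tube motionless there, clear of everything (do not put it down or let go), so that the welder can tack it.

Things in the scene. Friction and masses are not known exactly. Their poses are not given: they have to be found in the camera images.
- foot_plate: Flat plain steel rectangle 100 x 60 x 12 mm, a 12 mm through hole near each short end, about 0.55 kg, lying on the table between the clamped pipe and the fixture. Seated in the nest its top is 24 mm above the table. Origin: centre of its underside; x along its 100 mm side, y along its 60 mm side, z up.
- post: The rectangular tube to hold: open hollow steel section 50 x 30 mm, 3 mm wall, 120 mm long, about 0.42 kg, standing on end to the left of the clamped pipe with two other offcuts (a round tube and an angle; any order). Origin: centre of its lower end; x along its 50 mm width, y along its 30 mm width, z up the tube.
- fixture: Fixed dark steel base 170 x 110 x 12 mm with six steel stop bars round a 103 x 63 mm nest (1.5 mm clearance a side). Bars rise 9 mm: 5 mm upright, then a lead-in opening 2 mm. One 50 mm bar at each short end; two 22 mm bars at the corners of each long side, its middle 59 mm open for fingers. Origin: centre of the base underside on the table; nest floor 12 mm above it; x along the nest's length.
- clamped_pipe: Fixed steel pipe, 48 mm diameter, 500 mm long along its x (roughly away from the robot), on V-blocks between the standing offcuts and the foot plate; top 66 mm above the table. Strap at its near end (190 mm from the middle) 80 mm high; screw clamp at its far end 245 mm high, reaching 115 mm to -y; 300 mm between them are clear. Origin: under the pipe's middle, at table height.
- round_cut: offcut to be left alone: round steel tube, 42 mm diameter, 110 mm high, standing on end. Origin: centre of its lower end.
- angle_cut: offcut to be left alone: steel angle, legs 50 mm, 5 mm thick, 115 mm high, standing on end. Origin: middle of its 50 x 50 mm outline, at its lower end.
- flat_bar: offcut to be left alone: flat steel bar 120 x 40 x 15 mm lying on the table. Origin: centre of its underside, x along its length.
- hammer: hammer with a wooden handle lying on the table at the robot's right, to be left alone. Origin: centre of its underside; x along the handle towards the head.

How it is judged:
By the outcome, as a careful person would: the job done as asked, in the order asked, and still so for the second after the job is handed in, while the arm keeps its last pose, push and grip.
It also fails if it takes over 67 s, if anything falls off the work surface, if the arm or the gripper's body presses on something with over 40 N, if the wrist force passes 120 N, or if a joint passes its speed limit or range.

## Working session

There is one attempt and no reset: what is moved stays moved. The work goes in short steps, each a Python script; the robot and the scene stay as the last script left them, time stands still between calls to the robot, and variables do not carry over. Pictures are saved under pics/ and viewed, about 8 in all and at most 12, crops included, and the job is handed in when it is done.

```bash
mkdir -p pics; cat > h.py <<'E'
import numpy as np, cv2
from cell import r, optics
from scipy.spatial.transform import Rotation as R
def cloud(im,T=None):
    d=im["depth"];h,w=d.shape
    u,v=np.meshgrid(np.arange(w),np.arange(h))
    K=np.array([[im["fx"],0,im["cx"]],[0,im["fy"],im["cy"]],[0,0,1.]])
    n=cv2.undistortPoints(np.stack([u,v],-1).reshape(-1,1,2).astype(float),K,np.array(im["D"],float)).reshape(h,w,2)
    P=np.dstack([n*d[...,None],d])
    if T is None: T=np.linalg.inv(im["camera_from_world"])
    P=P@T[:3,:3].T+T[:3,3]; P[d==0]=np.nan
    return P
def toolT():
    T=np.eye(4);T[:3,:3]=R.from_quat(r.current_ee_rot()).as_matrix();T[:3,3]=r.current_tool_pos();return T
def save(n,p): cv2.imwrite(n,cv2.cvtColor(p,cv2.COLOR_RGB2BGR))
E
python3 - <<'E'
from h import *
print(r.finger_overhang,r.current_t(),r.current_ee_rot())
ims=[]
for n in("top","side","wrist"):
    T=toolT(); im=optics.get_image(n); np.save(n+".npy",dict(im,T=T),allow_pickle=True)
    save(f"pics/{n}0.png",im["pixels"])
    print(n,im["fx"],im["D"], im.get("mount"))
    if n!="wrist":
        C=np.linalg.inv(im["camera_from_world"]);print(C.round(3))
E
```

```text
0.022 0.0 [ 9.89808172e-01  1.42405853e-01 -2.14168975e-05 -5.95480487e-04]
top 393.0970695859804 [-0.12853039  0.          0.          0.          0.        ] None
[[ 0.02  -0.995  0.099  0.492]
 [-1.    -0.018  0.014 -0.067]
 [-0.012 -0.099 -0.995  1.231]
 [ 0.     0.     0.     1.   ]]
side 443.9844637272358 [-0.12392514  0.          0.          0.          0.        ] None
[[-0.711 -0.402  0.577 -0.284]
 [-0.703  0.417 -0.576  0.853]
 [-0.009 -0.815 -0.579  0.926]
 [ 0.     0.     0.     1.   ]]
wrist 326.6015342473323 [-0.09082633  0.          0.          0.          0.        ] [[ 2.39699028e-04 -9.53469760e-01 -3.01488573e-01  7.71783553e-02]
 [ 9.99999969e-01  2.09372382e-04  1.32903166e-04 -6.55566494e-05]
 [-6.35957688e-05 -3.01488596e-01  9.53469781e-01 -1.57609881e-01]
 [ 0.00000000e+00  0.00000000e+00  0.00000000e+00  1.00000000e+00]]
```

View pics/top0.png

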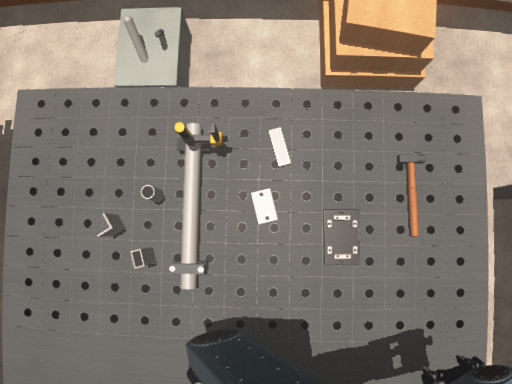

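View pics/side0.png

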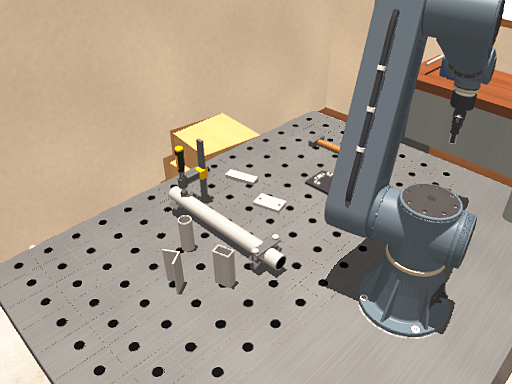

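The top view shows the plate at (264,206), the fixture at (342,237), the post at (139,258), the round tube at (149,192), the angle at (110,225), the pipe along u≈191, and the screw clamp at about (200,135). The side view agrees.

```bash
python3 - <<'E'
from h import *
im=np.load("top.npy",allow_pickle=True).item();P=cloud(im);px=im["pixels"]
g=px.max(2)
def box(name,c,h,zlo,zhi,thr=0):
    u,v=c;s=np.zeros(g.shape,bool);s[v-h:v+h,u-h:u+h]=1
    m=s&(P[...,2]>zlo)&(P[...,2]<zhi)&(g>=thr)
    q=P[m]; rc=cv2.minAreaRect((q[:,:2]*1000).astype(np.float32))
    print(name,m.sum(),"z",np.median(q[:,2]).round(4),rc)
box("plate",(264,206),25,.006,.02,150)
box("plate_nothr",(264,206),25,.006,.02)
box("fixture",(342,237),40,.006,.03)
box("fixbright",(342,237),40,.012,.03,150)
box("post",(139,258),22,.105,.13)
box("postall",(139,258),22,.02,.13)
box("round",(149,192),16,.1,.12)
box("angle",(110,225),22,.1,.13)
box("flat",(280,146),25,.008,.022,150)
m=(P[...,2]>.055)&(P[...,2]<.075)&(np.abs(np.arange(512)-190)<20)[None]&((np.arange(384)>150)&(np.arange(384)<255))[:,None]
q=P[m];print("pipe",cv2.minAreaRect((q[:,:2]*1000).astype(np.float32)),np.percentile(q[:,2],99))
m=(P[...,2]>.09)&(np.abs(np.arange(512)-205)<40)[None]&(np.abs(np.arange(384)-130)<40)[:,None]
q=P[m];print("clamp",q.min(0),q.max(0))
big=[cv2.resize(px[b-32:b+33,a-40:a+41],None,fx=5,fy=5,interpolation=2) for a,b in((264,206),(342,237))]
E
```

```text
plate 598 z 0.0121 ((566.3783569335938, -56.89993667602539), (99.89035034179688, 77.30516052246094), 15.084732055664062)
plate_nothr 607 z 0.012 ((569.7594604492188, -52.514591217041016), (121.80630493164062, 115.92888641357422), 1.0722966194152832)
fixture 1896 z 0.0123 ((483.4657897949219, -310.3028869628906), (227.04786682128906, 233.48709106445312), 4.322807788848877)
fixbright 262 z 0.0202 ((477.72015380859375, -309.1694030761719), (133.11941528320312, 93.93767547607422), 1.3335421085357666)
post 103 z 0.1176 ((404.865966796875, 291.4095458984375), (51.211814880371094, 30.800357818603516), 15.278359413146973)
postall 353 z 0.0842 ((405.1545715332031, 290.6676025390625), (50.815486907958984, 32.41798400878906), 16.889909744262695)
round 72 z 0.109 ((597.5655517578125, 272.12359619140625), (39.234859466552734, 38.76466369628906), 44.88414001464844)
angle 92 z 0.114 ((496.4529724121094, 405.2007751464844), (46.889259338378906, 52.001129150390625), 34.61990737915039)
flat 476 z 0.0151 ((757.320068359375, -110.15560913085938), (121.12519073486328, 39.991844177246094), 16.557924270629883)
pipe ((572.4976196289062, 156.88223266601562), (311.6014709472656, 42.99942398071289), 0.2674371302127838) 0.0704696750461687
clamp [0.73799212 0.04630568 0.09861535] [0.77005998 0.16865072 0.24853106]
```

```bash
cat >> h.py <<'E'
def q(deg): a=np.radians(deg)/2; return [np.cos(a),np.sin(a),0,0]
def wrist(name):
    T=toolT(); im=optics.get_image("wrist"); im=dict(im,T=T); np.save(name+".npy",im,allow_pickle=True)
    save(f"pics/{name}.png",im["pixels"]); return im,cloud(im,T@im["mount"])
E
python3 - <<'E'
from h import *
for n,p,a in(("wfix",[.51,-.31,.2],0),("wplate",[.60,-.05,.2],15)):
    r.move_to(p,q(a)); r.sleep(.2); im,P=wrist(n)
    print(n,r.current_t(),r.current_tool_pos(),r.current_q().round(2) if hasattr(r.current_q(),'round') else r.current_q())
    g=im["pixels"].max(2)
    for lo,hi,t in((.006,.017,0),(.008,.016,150),(.015,.03,0),(.015,.03,150)):
        m=((P[...,2]>lo)&(P[...,2]<hi)&(g>=t)).astype(np.uint8)
        k,l,s,c=cv2.connectedComponentsWithStats(m)
        for i in range(1,k):
            if s[i,4]>300:
                w=P[l==i]; print(lo,t,s[i],np.median(w[:,2]).round(4),cv2.minAreaRect((w[:,:2]*1000).astype(np.float32)))
x=np.hstack([cv2.imread("pics/wfix.png"),cv2.imread("pics/wplate.png")]);cv2.imwrite("pics/w2.png",cv2.resize(x,(800,300),interpolation=cv2.INTER_AREA))
E
```

```text
wfix 1.9417 [ 0.50964297 -0.31052252  0.20002659] [-0.63  0.45  1.54 -0.    1.15  0.95]
0.006 0 [ 449    0   25  188 1082] 0.0133 ((578.533203125, -525.2540893554688), (197.638671875, 5.274693965911865), 1.8670390844345093)
0.006 0 [   0   56   79  105 4670] 0.0104 ((566.2723999023438, -67.77639770507812), (100.77747344970703, 62.99117660522461), 15.25088882446289)
0.006 0 [  204   111   105   147 12108] 0.0106 ((475.4175109863281, -309.3775329589844), (170.1484375, 110.69266510009766), 1.1262003183364868)
0.008 150 [450   0  23 187 466] 0.0142 ((578.09765625, -524.86181640625), (195.59674072265625, 4.127703666687012), 1.8072280883789062)
0.008 150 [   0   56   78  105 4527] 0.0105 ((566.3224487304688, -67.71338653564453), (100.70184326171875, 62.92784881591797), 15.482583999633789)
0.008 150 [ 204  113   51   55 1325] 0.0105 ((530.2243041992188, -279.66497802734375), (57.524986267089844, 53.321205139160156), 0.8897827863693237)
0.008 150 [ 257  113   52   50 1278] 0.0106 ((533.155029296875, -336.0515441894531), (52.53611373901367, 53.82267379760742), 0.2403404265642166)
0.015 0 [ 45
[... 951 characters left out ...]
47   56   86 4412] 0.0106 ((566.128662109375, -67.71519470214844), (100.19774627685547, 60.2098388671875), 14.826306343078613)
0.006 0 [ 397  234   92   79 3727] 0.0105 ((514.4382934570312, -308.4436340332031), (94.25091552734375, 111.31517028808594), 0.8240548372268677)
0.008 150 [ 337    0   43   91 3598] 0.0135 ((738.5813598632812, -116.8648910522461), (86.58113098144531, 40.895198822021484), 16.096466064453125)
0.015 0 [426 256  42  18 404] 0.0193 ((534.4463500976562, -308.03314208984375), (14.259357452392578, 51.30940628051758), 0.11317932605743408)
0.015 150 [428 257  40  17 331] 0.0193 ((534.2658081054688, -308.0563659667969), (14.018031120300293, 51.3294563293457), 0.624401330947876)
```

View pics/w2.png

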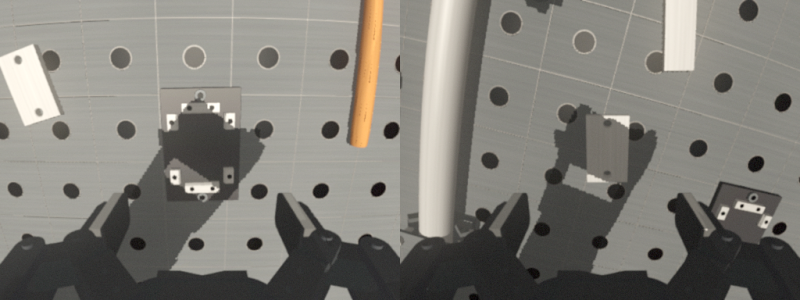

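Both wrist views agree on the plate: centre (566.2,-67.7) mm at 15°, with size 100x60 and the holes visible. The fixture is at (475.4,-309.4) mm, 1.0°, and measures 170x110. I'm grasping the plate now, using a light touch-down to find the fingertip height.

```bash
python3 - <<'E'
from h import *
r.set_gripper(.86,60)
c=[.5662,-.0677]
r.move_to(c+[.06],q(15)); r.move_linear(c+[.030],vel=.08); r.sleep(.1)
f0=np.array(r.current_contact_force()); z=.030
print(f0,r.current_tool_pos(),r.current_opening())
while z>.010:
    z-=.001; r.move_linear(c+[z],vel=.03)
    f=np.array(r.current_contact_force())-f0
    if f[2]>4: break
p=r.current_tool_pos();print("touch",z,p,f)
z0=p[2]
r.move_linear(c+[z0+.005],vel=.05)
r.set_gripper(0,60); r.sleep(.2)
print(r.current_opening(),r.current_tool_pos(),np.array(r.current_contact_force())-f0,r.current_t())
wrist("wg")
r.move_linear(c+[z0+.025],vel=.05); r.sleep(.2)
print(r.current_opening(),r.current_tool_pos(),np.array(r.current_contact_force())-f0,r.current_t())
wrist("wg2")
x=np.hstack([cv2.imread("pics/wg.png"),cv2.imread("pics/wg2.png")]);cv2.imwrite("pics/wg3.png",cv2.resize(x,(800,300),interpolation=cv2.INTER_AREA))
E
```

```text
[ 0.49843408 -0.13503148  0.58941961] [ 0.56644092 -0.06772904  0.03024935] 0.8625124885029485
touch 0.009999999999999981 [ 0.56616598 -0.06768685  0.0099355 ] [-1.06726347 -0.28734275 -0.23797092]
-0.00098375895942422 [ 0.56618775 -0.06769721  0.01493362] [-1.72633057 -0.05328838 -0.92375591] 10.9333
-0.0033475387054549355 [ 0.56602697 -0.06765967  0.03467395] [-0.76556524  0.35174818 -0.73410555] 11.7333
```

View pics/wg3.png

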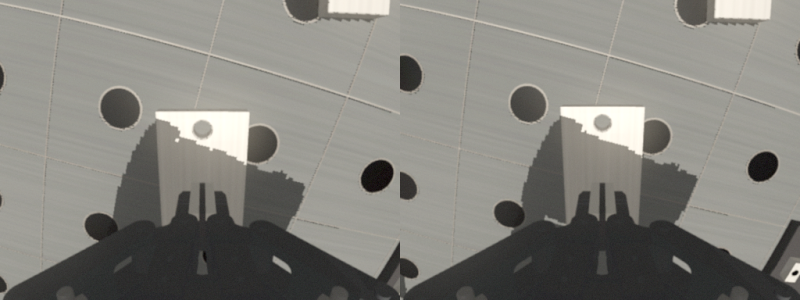

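The fingers never touched the table and shut above the plate, which hasn't moved. So the tips aren't where I assumed, and I'll measure them in the tool frame from the wrist depth and the side camera.

```bash
python3 - <<'E'
from h import *
for n in("wplate","wg","wg2"):
    im=np.load(n+".npy",allow_pickle=True).item();P=cloud(im,im["mount"]);W=cloud(im,im["T"]@im["mount"])
    m=(P[...,2]<np.inf)&(W[...,2]>.02)&(np.arange(384)>180)[:,None]
    print(n,"TCPz",im["T"][2,3],"z pct",np.percentile(P[m][:,2],[50,90,95,99,99.9]).round(4))
    # points with tool z highest
    t=P[m];t=t[np.argsort(-t[:,2])][:400:40];print(t.round(3).tolist())
    m=(abs(P[...,0])<.045)&(abs(P[...,1])<.04)&(W[...,2]<.02)
    print(" plate z?",np.nanmedian(W[m][:,2]))
im=optics.get_image("side");save("pics/side1.png",cv2.resize(im["pixels"][90:290,150:400],(800,640))[:600]);np.save("side1.npy",im,allow_pickle=True)
print(r.finger_overhang, r.current_tool_pos())
E
```

```text
wplate TCPz 0.19999148804257227 z pct [-0.0828  0.1388  0.1498  0.1673  0.1799]
[[-0.13, 0.214, 0.18], [-0.133, 0.255, 0.18], [-0.137, 0.253, 0.18], [-0.126, 0.214, 0.179], [-0.127, 0.233, 0.179], [-0.19, -0.244, 0.176], [-0.155, -0.222, 0.174], [-0.186, -0.24, 0.172], [-0.182, -0.236, 0.17], [-0.022, -0.198, 0.169]]
 plate z? -0.000120976179034199
wg TCPz 0.014933618394803491 z pct [-0.0866 -0.0617 -0.0478 -0.0272 -0.0209]
[[0.01, -0.005, -0.019], [0.011, 0.0, -0.021], [0.007, -0.011, -0.022], [0.011, 0.004, -0.023], [0.007, 0.008, -0.023], [0.011, 0.006, -0.024], [0.011, 0.003, -0.025], [0.008, 0.009, -0.026], [0.011, -0.002, -0.026], [0.008, 0.011, -0.027]]
 plate z? 0.010256985769691779
wg2 TCPz 0.03467395160636204 z pct [-0.0866 -0.0615 -0.047  -0.0265  0.0141]
[[-0.095, 0.182, 0.015], [-0.102, 0.179, 0.014], [0.011, 0.006, -0.021], [0.011, 0.005, -0.022], [0.011, -0.001, -0.023], [0.01, -0.006, -0.023], [0.007, 0.007, -0.024], [0.008, -0.011, -0.025], [0.007, -0.01, -0.025], [0.011, 0.001, -0.026]]
 plate z? 0.010278536621458861
0.022 [ 0.5660826  -0.06767683  0.03472077]
```

View pics/side1.png

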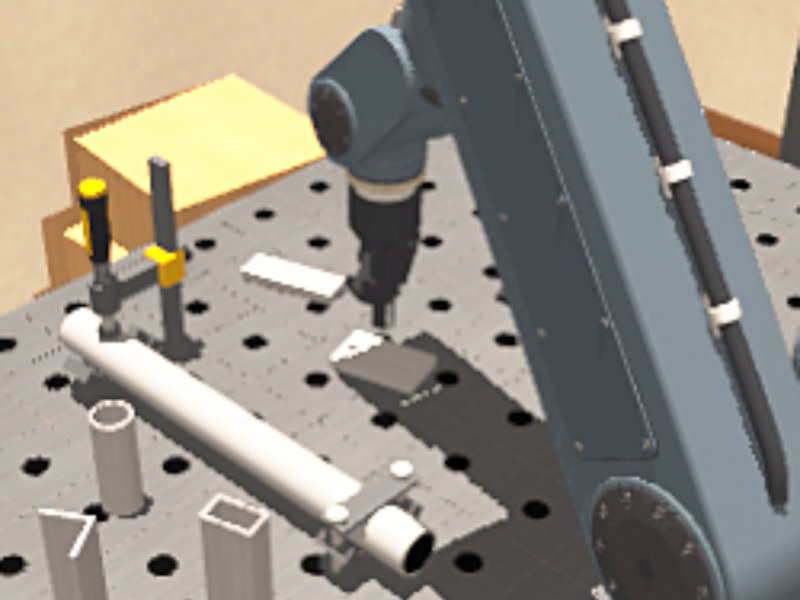

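```bash
python3 - <<'E'
from h import *
im=np.load("side1.npy",allow_pickle=True).item();P=cloud(im)
for v in range(178,197,2): print(v,[P[v,u].round(3).tolist() for u in (267,270,273)])
E
```

```text
178 [[0.544, -0.03, 0.134], [0.553, -0.054, 0.119], [0.549, -0.064, 0.116]]
180 [[0.541, -0.026, 0.13], [0.551, -0.052, 0.113], [0.558, -0.074, 0.099]]
182 [[0.544, -0.03, 0.118], [0.554, -0.056, 0.102], [0.559, -0.075, 0.09]]
184 [[0.548, -0.035, 0.107], [0.545, -0.046, 0.102], [0.554, -0.07, 0.087]]
186 [[0.565, -0.052, 0.082], [0.555, -0.057, 0.084], [0.553, -0.07, 0.079]]
188 [[0.564, -0.052, 0.075], [0.556, -0.058, 0.075], [0.554, -0.071, 0.07]]
190 [[0.564, -0.052, 0.066], [0.558, -0.06, 0.065], [0.555, -0.072, 0.061]]
192 [[0.622, -0.114, -0.002], [0.559, -0.061, 0.056], [0.606, -0.128, -0.001]]
194 [[0.612, -0.103, -0.0], [0.604, -0.111, -0.0], [0.597, -0.119, -0.001]]
196 [[0.592, -0.082, 0.012], [0.584, -0.088, 0.013], [0.589, -0.11, -0.001]]
```

The wrist and side cameras agree that the shut fingertips sit about 20 mm behind the reported TCP. The stated 22 mm ahead doesn't hold, which explains the miss. I'm using the measured offset, and the table touch will confirm it.

```bash
python3 - <<'E'
from h import *
c=[.5662,-.0677]
r.set_gripper(.86,60)
r.move_linear(c+[-.014],vel=.08); r.sleep(.1)
f0=np.array(r.current_contact_force()); z=-.014
print(f0,r.current_tool_pos(),r.current_opening())
hit=0
while z>-.034:
    z-=.001; r.move_linear(c+[z],vel=.03)
    f=np.array(r.current_contact_force())-f0
    if f[2]>4: hit=1;break
p=r.current_tool_pos();print("touch",hit,z,p,f)
if hit:
    r.move_linear(c+[p[2]+.0055],vel=.05)
    r.set_gripper(0,60); r.sleep(.2)
    print(r.current_opening(),r.current_tool_pos(),np.array(r.current_contact_force())-f0,r.current_t())
    if r.current_opening()>.5:
        r.move_linear(c+[p[2]+.045],vel=.06); r.sleep(.2)
        print(r.current_opening(),r.current_tool_pos(),np.array(r.current_contact_force())-f0,r.current_t())
im,P=wrist("wh")
E
```

```text
[-0.34607796  0.32297721 -1.16975036] [ 0.56658882 -0.06777041 -0.01350802] 0.8649554415115205
touch 1 -0.02600000000000001 [ 0.56625962 -0.06770938 -0.02528232] [-3.33715839 -0.58231167 10.80643944]
0.6833845492793573 [ 0.56623923 -0.06773021 -0.01942998] [-2.23533841  1.227313    8.65966306] 17.1583
0.6856680736168554 [ 0.56601083 -0.06766448  0.0193804 ] [ 1.09241522 -0.77535222 -4.74599257] 18.1667
```

View pics/wh.png

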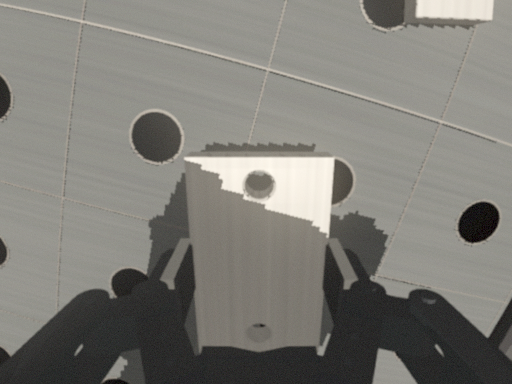

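The plate is held: opening 0.685 ≈ 58 mm and about 5.4 N of weight. It spans rows 155–350 around u≈260. Next I'll measure it in the hand, carry it over the fixture and lower it with force monitoring.

```bash
python3 - <<'E'
from h import *
im=np.load("wh.npy",allow_pickle=True).item();P=cloud(im,im["mount"]);W=cloud(im,im["T"]@im["mount"])
z=P[250,260,2];print("plate top tool z",z,"world",W[250,260])
m=(abs(P[...,2]-z)<.004)&(im["pixels"].max(2)>90)
k,l,s,c=cv2.connectedComponentsWithStats(m.astype(np.uint8));i=l[250,300] or l[250,260]
t=P[l==i];print(s[i],cv2.minAreaRect((t[:,:2]*1000).astype(np.float32)))
print("row range x per y strip")
for y in(-.02,-.01,0,.01,.02):
    b=t[abs(t[:,1]-y)<.003];print(y,b[:,0].min().round(4),b[:,0].max().round(4),np.polyfit(b[:,0],b[:,2],1).round(4))
# far edge & hole ends
for x in(-.04,-.03,-.02):
    b=t[abs(t[:,0]-x)<.003];print(x,b[:,1].min().round(4),b[:,1].max().round(4))
g=im["pixels"].max(2); 
# nest inner geometry from fixture view: bar faces
f=np.load("wfix.npy",allow_pickle=True).item();F=cloud(f,f["T"]@f["mount"])
a=np.radians(1.0);d=F[...,:2]-np.array([.4754,-.3094]);X=d@[np.cos(a),np.sin(a)];Y=d@[-np.sin(a),np.cos(a)]
mb=(F[...,2]>.016)&(F[...,2]<.03)&(abs(X)<.09)&(abs(Y)<.06)
k,l,s,c=cv2.connectedComponentsWithStats(mb.astype(np.uint8))
for i in range(1,k):
    if s[i,4]>30: print("bar",s[i,4],(X[l==i].min()*1e3).round(1),(X[l==i].max()*1e3).round(1),(Y[l==i].min()*1e3).round(1),(Y[l==i].max()*1e3).round(1))
E
```

```text
plate top tool z -0.030102389489193304 world [ 0.57439837 -0.06603449  0.04947843]
[  176   155   166   198 25229] ((0.416107177734375, -0.06892013549804688), (71.22781372070312, 99.734130859375), 89.89124298095703)
row range x per y strip
-0.02 -0.0465 0.0501 [ 0.     -0.0298]
-0.01 -0.0478 0.0501 [-0.0001 -0.0298]
0 -0.0492 0.05 [-0.0023 -0.0297]
0.01 -0.0474 0.05 [ 0.0002 -0.0298]
0.02 -0.0456 0.05 [-0.0001 -0.0298]
-0.04 -0.0304 0.03
-0.03 -0.0303 0.0302
-0.02 -0.0301 0.0301
bar 149 68.0 82.4 -7.2 7.4
bar 629 51.3 65.4 -24.7 25.2
bar 277 29.4 51.3 -45.5 -32.0
bar 282 29.2 51.5 31.8 45.6
bar 239 -52.3 -29.5 31.6 45.7
bar 235 -51.8 -29.8 -45.3 -31.6
bar 574 -81.9 -51.7 -24.8 24.9
```

```bash
python3 - <<'E'
from h import *
c=[.4749,-.3094]
r.move_linear([.5662,-.0677,.06],vel=.15)
r.move_to(c+[.06],q(1)); r.move_linear(c+[.008],vel=.08); r.sleep(.25)
print(r.current_tool_pos(),R.from_quat(r.current_ee_rot()).as_matrix()[:,0].round(4),r.current_opening(),r.current_t())
f0=np.array(r.current_contact_force()); z=.008
while z>-.0095:
    z-=.001; r.move_linear(c+[z],vel=.025); r.sleep(.04)
    f=np.array(r.current_contact_force())-f0
    print(round(z,4),np.array(r.current_tool_pos()).round(4),f.round(1))
    if f[2]>8 or np.linalg.norm(f[:2])>12: break
print(r.current_t()); r.sleep(.1); wrist("wn")
E
```

```text
[ 0.47508758 -0.30958426  0.00842654] [9.998e-01 1.740e-02 6.000e-04] 0.6829840883350816 20.6917
0.007 [ 0.4749 -0.3094  0.007 ] [0.  1.2 0.9]
0.006 [ 0.4749 -0.3094  0.0059] [0.7 0.1 1.3]
0.005 [ 0.4749 -0.3094  0.0049] [ 0.4 -0.7  0.9]
0.004 [ 0.4749 -0.3094  0.0039] [ 0.5 -0.1 -0.1]
0.003 [ 0.4749 -0.3094  0.0029] [ 0.6  0.8 -0.2]
0.002 [ 0.4749 -0.3094  0.002 ] [0.6 0.5 0.1]
0.001 [ 0.4749 -0.3094  0.001 ] [0.3 0.2 1.5]
0.0 [ 0.4749 -0.3094 -0.    ] [ 0.7 -0.2  0.3]
-0.001 [ 0.4749 -0.3094 -0.001 ] [-1.  -0.6  0.6]
-0.002 [ 0.4749 -0.3094 -0.002 ] [-0.2  1.1  0.7]
-0.003 [ 0.4749 -0.3094 -0.003 ] [-0.   0.8 -0.2]
-0.004 [ 0.4749 -0.3094 -0.004 ] [0.5 0.4 0.2]
-0.005 [ 0.4749 -0.3094 -0.0051] [-1.1  0.6  0.3]
-0.006 [ 0.4749 -0.3094 -0.0061] [-0.8 -0.1  1.1]
-0.007 [ 0.4749 -0.3094 -0.007 ] [0.4 1.  0.7]
-0.008 [ 0.475  -0.3095 -0.0074] [-2.2  3.  12.4]
25.3583
```

View pics/wn.png

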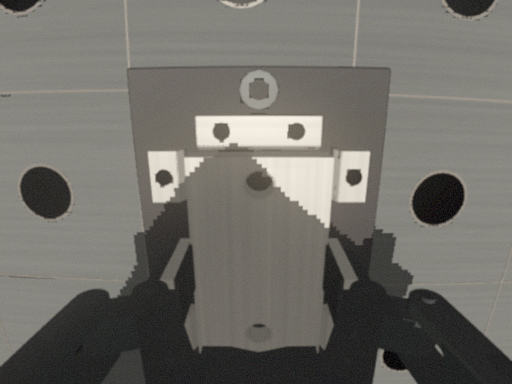

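The plate bottomed at TCP z=-0.0074, exactly the expected nest-floor height, with no side load, and the picture shows it between the stops. I'll release it, check it, then go look at the post.

```bash
python3 - <<'E'
from h import *
c=[.4749,-.3094]
r.set_gripper(.80,60)
r.move_linear(c+[.03],vel=.06); r.move_linear(c+[.10],vel=.2)
r.move_to([.4749+.05,-.3094,.17],q(1)); r.sleep(.2)
im,P=wrist("wseat")
a=np.radians(1.0);d=P[...,:2]-np.array([.4754,-.3094]);X=d@[np.cos(a),np.sin(a)];Y=d@[-np.sin(a),np.cos(a)]
ok=np.isfinite(P[...,2])
for lo,hi in((.0205,.0265),):
  m=ok&(abs(X)<.0505)&(abs(Y)<.0308)&(P[...,2]>.017)&(P[...,2]<.03)
  A=np.c_[X[m],Y[m],np.ones(m.sum())];s=np.linalg.lstsq(A,P[m][:,2],rcond=None)[0];print("plate plane",s.round(4),m.sum())
  rc=cv2.minAreaRect((P[m][:,:2]*1000).astype(np.float32));print(rc)
m=ok&(abs(X)<.083)&(abs(Y)>.047)&(abs(Y)<.053);print("base z",np.median(P[m][:,2]))
m=ok&(abs(X)>.053)&(abs(X)<.063)&(abs(Y)<.022);print("bar z",np.median(P[m][:,2]))
m=ok&(abs(X)<.11)&(abs(Y)>.065)&(abs(Y)<.085);print("table z",np.median(P[m][:,2]))
print(r.current_t())
r.move_linear([.525,-.31,.25],vel=.25)
a=np.radians(16);r.move_to([.405+.025*np.cos(a),.291+.025*np.sin(a),.27],q(16)); r.sleep(.2)
print(r.current_t(),r.current_q())
im,P=wrist("wpost")
top=im["pixels"]; t=np.load("top.npy",allow_pickle=True).item()
m=(np.hypot(P[...,0]-.405,P[...,1]-.291)<.05)&(P[...,2]>.11)&(P[...,2]<.13)
k,l,s,cc=cv2.connectedComponentsWithStats(m.astype(np.uint8))
for i in range(1,k):
  if s[i,4]>100:
    w=P[l==i];print("post",s[i],np.median(w[:,2]).round(4),cv2.minAreaRect((w[:,:2]*1000).astype(np.float32)))
x=np.hstack([cv2.imread("pics/wseat.png"),cv2.imread("pics/wpost.png")]);cv2.imwrite("pics/w5.png",cv2.resize(x,(800,300),interpolation=cv2.INTER_AREA))
E
```

```text
plate plane [-0.0006 -0.      0.0225] 5371
((475.1712951660156, -309.53033447265625), (99.94659423828125, 60.49338150024414), 0.650393545627594)
base z 0.2368361296801884
bar z 0.26261141663257626
table z -0.001364506255161324
27.7417
30.6083 [ 5.16913439e-01  2.46872337e-01  1.65270067e+00 -4.63615762e-05
  1.24210781e+00  1.80923702e+00]
post [243 169  31  50 580] 0.1182 ((402.2464599609375, 290.5683288574219), (50.3167724609375, 29.846677780151367), 15.497678756713867)
```

View pics/w5.png

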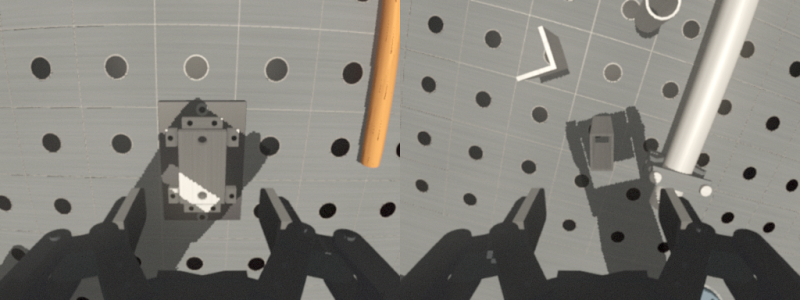

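The seated plate's top fits a flat plane at 22.5 mm, with the table reading -1.4 mm in the same view, so it is 23.9 mm up (24 expected). It is centred at (475.2,-309.5) inside the stops. The post in the right view is at (402.2,290.6) mm, 15.5°. Taking it.

```bash
python3 - <<'E'
from h import *
c=[.4022,.2906]
r.move_to(c+[.16],q(15.5)); r.move_linear(c+[.05],vel=.12); r.sleep(.2)
print(r.current_tool_pos(),r.current_contact_force())
r.set_gripper(0,90); r.sleep(.2)
zg=r.current_tool_pos();print("grasp",zg,r.current_opening(),r.current_contact_force(),r.current_t())
np.save("zg.npy",zg)
r.move_linear(c+[.07],vel=.08); r.sleep(.1)
print(r.current_opening(),r.current_contact_force(),r.current_tool_pos())
r.move_linear(c+[.19],vel=.2); r.sleep(.2)
im,P=wrist("wp2");T=im["T"];Q=cloud(im,im["mount"])
print(T[:3,3],r.current_t())
m=(abs(Q[...,1])<.03)&(abs(Q[...,0])<.05)&(Q[...,2]>-.09)&(Q[...,2]<-.05)
h=np.histogram(Q[m][:,2],np.arange(-.09,-.05,.002));print(h[0])
im=optics.get_image("side");np.save("side2.npy",im,allow_pickle=True)
a=im["pixels"][60:310,100:433];x=cv2.imread("pics/wp2.png")
cv2.imwrite("pics/p2.png",np.hstack([cv2.resize(x,(400,300)),cv2.resize(a[...,::-1],(400,300))]))
E
```

```text
[0.40247523 0.29076381 0.05054925] [-0.29647674 -0.49146436 -0.6250608 ]
grasp [0.40232388 0.29063912 0.05029981] 0.33641151916381135 [-1.18502816 -1.98583916  5.38407754] 33.0833
0.3369688970525734 [ 0.58202149  0.73150869 -4.42009671] [0.40194132 0.29044008 0.06961177]
[0.40173212 0.29030166 0.18880745] 34.5833
[ 841  536  452  373  247   41    3   72  259  335 1784 1490  679  709
  636  565  446  520  587]
```

View pics/p2.png

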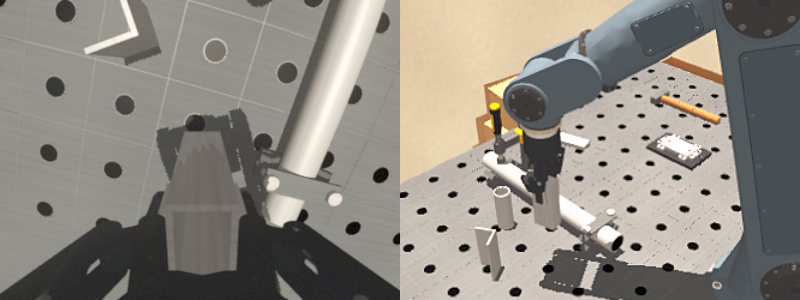

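The tube is held (0.337 ≈ 29–30 mm, 4 N weight). In the left view its +x face runs from row 130 (lower end) to row 207 (upper edge). I'll measure that face in the tool frame for offset, tilt and lower-end height.

```bash
python3 - <<'E'
from h import *
im=np.load("wp2.npy",allow_pickle=True).item();Q=cloud(im,im["mount"])
for rr in range(166,345,9):
    print(rr,Q[rr,257].round(4).tolist())
m=(abs(Q[...,1])<.013)&(abs(Q[...,0]-.025)<.006)&(Q[...,2]>-.06)&(Q[...,2]<.06)
t=Q[m];print(m.sum(),"face x=a*z+b",np.polyfit(t[:,2],t[:,0],1),"x=a*y+b",np.polyfit(t[:,1],t[:,0],1), "zmin/max",t[:,2].min(),t[:,2].max())
m=(abs(Q[...,0]-.025)<.004)&(abs(Q[...,1])<.025)
for z in(-.04,0,.03,.045):
    b=Q[m&(abs(Q[...,2]-z)<.004)];print(z,b[:,1].min(),b[:,1].max())
E
```

```text
166 [-0.0072, -0.0017, 0.1894]
175 [0.0245, -0.001, 0.0357]
184 [0.0249, -0.0009, 0.0153]
193 [0.0249, -0.0008, -0.0005]
202 [0.025, -0.0008, -0.0141]
211 [0.0246, -0.0007, -0.0245]
220 [0.0254, -0.0007, -0.0364]
229 [0.0249, -0.0006, -0.044]
238 [0.0244, -0.0006, -0.0506]
247 [0.0252, -0.0006, -0.0589]
256 [0.0249, -0.0006, -0.0645]
265 [0.0233, -0.0005, -0.0674]
274 [-0.0227, -0.0009, 0.0]
283 [-0.0219, -0.0009, -0.01]
292 [-0.0225, -0.0008, -0.0171]
301 [-0.0224, -0.0008, -0.0245]
310 [-0.021, -0.0008, -0.0331]
319 [-0.022, -0.0007, -0.0381]
328 [-0.0218, -0.0007, -0.0441]
337 [-0.0221, -0.0007, -0.0491]
4686 face x=a*z+b [-0.00215527  0.02475452] x=a*y+b [0.00653288 0.02480227] zmin/max -0.05998075855970117 0.05114425364908101
-0.04 -0.015238109411136286 0.014896414434499879
0 -0.015315308140730878 0.014781968436400152
0.03 -0.015094817598328175 0.01488313684489773
0.045 -0.015131682016540892 0.01444531777343653
```

The tube is centred in the hand (-0.2 mm) and upright, with its lower end at tool z +50.5 mm. Carrying it over now.

```bash
python3 - <<'E'
from h import *
zg=np.load("zg.npy")[2]; c=[.4752,-.3095]; zt=zg+.028
r.move_linear([.4022,.2906,.21],vel=.15)
r.move_to([.50,.0,.21],q(8)); print(r.current_tool_pos())
r.move_to(c+[.17],q(.9)); r.sleep(.2)
r.move_linear(c+[zt+.012],vel=.1); r.sleep(.2); 
r.move_linear(c+[zt],vel=.03); r.sleep(.6)
p=np.array(r.current_tool_pos());print(p,zt,r.current_opening(),r.current_contact_force(),R.from_quat(r.current_ee_rot()).as_matrix().round(4).tolist(),r.current_t())
im,P=wrist("wend");Q=cloud(im,im["mount"])
m=(abs(Q[...,1])<.013)&(abs(Q[...,0]-.025)<.005)&(Q[...,2]>-.06)
t=Q[m];print("face",np.polyfit(t[:,2],t[:,0],1),t[:,2].max())
for rr in range(164,184): print(rr,P[rr,257].round(4).tolist())
a=np.radians(.9);d=P[...,:2]-np.array(c);X=d@[np.cos(a),np.sin(a)];Y=d@[-np.sin(a),np.cos(a)]
m=(abs(Y)<.028)&(X>.03)&(X<.06)&(P[...,2]>.018)&(P[...,2]<.026);print("plate/bar z",np.median(P[m&(X<.049)][:,2]),m.sum())
im=optics.get_image("side");np.save("side3.npy",im,allow_pickle=True)
t=optics.get_image("top");save("pics/top3.png",t["pixels"])
x=cv2.imread("pics/wend.png");y=im["pixels"][100:220,300:460,::-1]
cv2.imwrite("pics/e.png",np.hstack([cv2.resize(x,(400,300)),cv2.resize(y,(400,300))]))
E
```

```text
[0.49982061 0.00089023 0.20978102]
[ 0.4751862  -0.3095027   0.07831781] 0.07829981148594016 0.33911471451626335 [-1.02887184 -0.25133335 -3.78152214] [[0.9999, 0.0157, 0.0], [0.0157, -0.9999, 0.0], [0.0, -0.0, -1.0]] 39.7833
face [0.0072392  0.02502388] 0.0575376376620127
164 [0.502, -0.308, 0.0232]
165 [0.5014, -0.308, 0.0235]
166 [0.5006, -0.308, 0.0234]
167 [0.4997, -0.308, 0.0223]
168 [0.4993, -0.308, 0.0235]
169 [0.4997, -0.308, 0.0276]
170 [0.4999, -0.3081, 0.0314]
171 [0.4999, -0.3081, 0.0336]
172 [0.4999, -0.3081, 0.0363]
173 [0.4995, -0.3081, 0.0372]
174 [0.5002, -0.3081, 0.0421]
175 [0.4999, -0.3081, 0.0436]
176 [0.5002, -0.3081, 0.0469]
177 [0.4998, -0.3081, 0.0477]
178 [0.5, -0.3081, 0.0506]
179 [0.4998, -0.3082, 0.052]
180 [0.4999, -0.3082, 0.0545]
181 [0.5001, -0.3082, 0.0572]
182 [0.4997, -0.3082, 0.0577]
183 [0.4999, -0.3082, 0.0606]
plate/bar z 0.022558022394628188 3167
```

View pics/e.png

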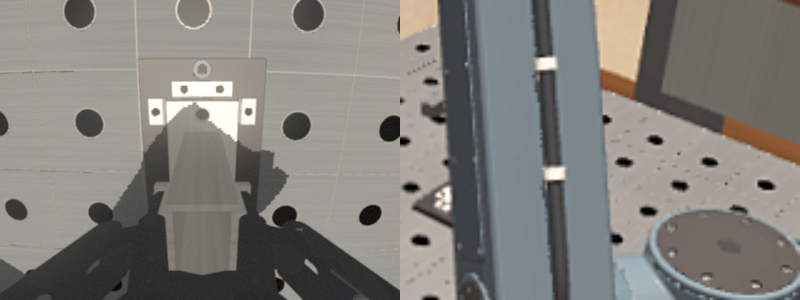

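The tube stands over the plate's middle, aligned with its long side. The wrist depth puts the lower edge about 4–5 mm above the plate top, and the only load is the tube's weight. The right-hand side view is blocked by the arm. I'll compare the offcuts against the first top picture and hand in.

```bash
python3 - <<'E'
from h import *
a=cv2.imread("pics/top0.png").astype(int);b=cv2.imread("pics/top3.png").astype(int)
for n,u,v in(("round",149,192),("angle",110,225),("flat",280,146),("hammer",413,195),("clamp",205,135),("strap",187,268)):
    s=np.s_[v-18:v+18,u-14:u+14];print(n,abs(a[s]-b[s]).mean().round(1))
print(abs(np.array(r.current_qvel())).max(),r.current_tool_pos(),r.current_opening(),r.current_t())
r.hand_in()
E
```

```text
round 6.2
angle 6.1
flat 5.8
hammer 6.0
clamp 6.1
strap 7.1
0.0021531914199167572 [ 0.47521599 -0.30951276  0.0783183 ] 0.34348857883750045 39.9333
the job is handed in; nothing more can be done
```

The foot plate is seated in the fixture and released. The tube is held upright above its middle with a root gap of about 4 mm, and I handed the job in at 39.9 s of the 67 s allowed.

**Plate:** It touched bottom at the expected nest-floor height, with about 12 N upward and no more than 3 N sideways. After release its top measured flat, about 23.9 mm above the table (24 expected). It is centred at (475.2, -309.5) mm inside the stops.

**Tube:** It sits within about 0.3 mm of the plate's middle, with its broad side along the plate's long side to within about 0.3°. The gap is 4.0 mm by the arm's own readings. The wrist camera's depth reads a coarser 4–5 mm. The only force on the tool is the tube's weight, and the arm is still.

**Other items:** The pipe's strap and clamp, the offcuts and the hammer show only a uniform, noise-level difference between the first and last top pictures.

**What disagreed or failed:**
- **Fingertip position:** The fingertips do not sit 22 mm ahead of the reported TCP as described. Two cameras put them about 20 mm behind it when shut.
- **First grasp missed:** Because of that, the first try on the plate closed in the air above it without moving anything. I then worked from the measured offset, and a light touch on the table agreed with it to within about 3 mm.
- **Camera offsets:** The wrist camera's depth reads about 1.4 mm low, which I corrected for. The top camera placed the tube 2.6 mm away from where the wrist camera did. I used the wrist value, and the grasp confirmed it.
- **Blocked view:** The side camera could not see the final pose because the arm was in the way.
- **Grip reading:** The opening reading crept slightly while holding, from 0.337 to 0.343. I saw no slip in the wrist-camera check, taken just before the last reading.

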